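# Clear the buffer and dose the nail dish

## Task

The nail buffer block is in the way under the pump's spout: lay it flat in the empty compartment of the white basket. Then fetch the small steel dish from the clear riser, set it flat on the table with its bowl centred under the spout and its handle pointing straight out away from the bottle, let go of it, and press the pump head all the way down to its stop and let it come back up. Do not press the pump before the dish is in place, and do not shift or tip the jars and polish bottles.

Things in the scene. Friction and masses are not known exactly. Their poses are not given: they have to be found in the camera images.
- pump: white round pump bottle fixed to the table on a thin black foot plate (100 x 100 x 6 mm, its centre 15 mm to +x of the origin, so it reaches 35 mm to -x). Origin on the bottle's axis at table height; z up. Bottle radius 33 mm up to 95 mm high, then narrowing to the neck at 124 mm. The spout points along this body's -x axis.
- pump_head (a joint): how far the pump head (with its spout) is pressed straight down, m: 0 up, 0.012 at its stop. Spring: about 3 N to start, about 8 N at the stop; returns by itself.
- head_top (a point): centre of the flat round top (36 mm across) of the pump head, on the bottle's axis, 152 mm above the table when up. Press here.
- spout_tip (a point): lower end of the spout's down-turned nozzle (10 mm across), 76 mm from the bottle's axis and 127 mm above the table when up. The spout is a 14 mm wide bar, from the head out to 81 mm from the axis, its top 147 mm above the table.
- buffer: grey nail buffer block, 95 (x) x 28 (y) x 28 (z) mm, about 30 g; origin at its centre, x along its length. It lies on the table in front of the bottle, its near end under the spout, its -x end pointing roughly out away from the bottle.
- basket: white open basket fixed to the table, 200 (x) x 190 (y) x 40 (z) mm, walls and floor 5 mm thick, with one divider wall (5 mm, as high as the rim) along its x axis in the middle. Origin at the centre of its underside. The compartment on its -y side (90 mm wide inside, centre at y = -48 mm) is empty; the one on its +y side holds a jar.
- dish: small steel dish, about 120 g: open rectangular bowl 50 (x) x 46 (y) x 22 (z) mm, walls 3 mm, with a straight bar handle on its +x side, 18 mm wide, 10 mm thick, its top level with the rim (12 to 22 mm high), ending 75 mm from the bowl's centre. Origin at the centre of the bowl's underside, z up. At the start the bowl sticks out in front of the riser and the handle is underneath the riser.
- riser: clear plastic display riser fixed to the table: a 130 (x) x 150 (y) mm shelf 5 mm thick, underside 45 mm and top 50 mm above the table, with a side wall at each y end, open at its front (-x) and back. A card box 45 x 60 x 50 mm stands at its back, centred at x = 40, y = -40 mm, and a polish bottle beside it. Origin at table height under the shelf's centre.
- gel_jar: bystander: low round jar, 42 mm across, 40 mm high, standing beside the pump; origin at the centre of its underside.
- polish_a: bystander: nail polish bottle, 30 mm across, 63 mm high, standing on the other side of the pump; origin at the centre of its underside.
- polish_b: bystander: nail polish bottle, 30 mm across, 63 mm high, standing on the riser; origin at the centre of its underside.
- cream_jar: bystander: round jar, 48 mm across, 42 mm high, in the basket's +y compartment; origin at the centre of its underside.
Not all that is in view belongs to the job. What is meant by the buffer is not pink or purple, and is the smaller of those in its own colour.

How it is judged:
By the outcome, as a careful person would: the job done as asked, in the order asked, and still so for the second after the job is handed in, with the robot touching nothing.
It also fails if it takes over 72 s, if anything falls off the work surface, if the arm or the gripper's body presses on something with over 40 N, if the wrist force passes 120 N, or if a joint passes its speed limit or range.

## Robot

A 6-joint arm with a two-finger parallel gripper is mounted at the origin on the work surface. World frame = base frame: x ahead of the robot, y to its left, z up, the work surface at z = 0. Lengths are in m, angles in rad, forces in N, time in s.
With the tool pointing down it reaches from about 0.225 to 0.875 m from the base axis. Payload 3.4 kg.
Tool frame: the origin (TCP) lies midway between the tips of the shut fingers; the grasp point (between the pads) lies 19 mm behind it; z points along the fingers, y is the direction in which the jaws open and shut (so a half turn about z gives the same grasp; the last joint's range is limited). The gripper opens to 85 mm and grips with 20 to 120 N. Pads are 22 mm wide; open, the fingers measure 114 mm over their backs; the gripper's body (76 mm by 85 mm) begins 54 mm behind the grasp point. The pads swing forward as they close: fully open they stand 13 mm farther back than shut.
Start: joints at [-1.313, 0.276, 1.505, -0, 1.361, -0.121], TCP at [0.213, -0.534, 0.231] pointing down, gripper open.
Joint ranges: [-2.89, 2.89], [-0.75, 2.08], [0.22, 2.7], [-1.18, 4.32], [0.11, 2.71], [-2.7, 2.7]. Speed limits (rad/s): [2.57, 2.57, 3.14, 3.14, 3.14, 3.14].

## Interface

Orientations are given as a unit quaternion [w, x, y, z].
In Python, from cell import arm gives the robot as it stands. The module is installed in compiled form; this text tells all that it offers.
- The arm moves only by the tool arm_command, never from a script. Its argument "steps" is a list of rows, each a list of 6 numbers: the shift along the world's x, y, z in m, then the turn, a rotation vector about the world's x, y, z in degrees. A call has 1 to 20 rows; each row is the pose to reach, as a shift and turn from the pose measured when the call began; what a row does not reach only later rows make up. A row lasts 1/12 s, in which the tool goes at most 41.7 mm and 7.16 degrees, less where a joint would pass 70% of its speed; a pose out of reach is approached as far as the arm can. A call with a gripper value outside its range is refused whole. "claw" is the opening, from 0 (shut) to 1 (fully open), set as the call begins (left out, the last holds). The fingers move at their own pace and stop on an object; "force" is the grip in N (left out, the last holds). Time passes only in rows, so rows that repeat a pose let the fingers close. It gives the time, the measured TCP pose, the force and the opening at its end, in the units of the state.
- arm.get_obs(): the state, without advancing time (a new reading comes with each control period).
- arm.snapshot(name): name is "scene" or "top"; returns (picture, depth): 400x640x3 uint8, red, green, blue; 400x640 float32, m along the optical axis (not along the pixel's ray), 0 where there is no reading.
- arm.camera_model(name): a dict with "camera_matrix" (3x3 intrinsics, pixels), "R" (3x3) and "t" (3): a world point X has camera coordinates R X + t. Camera axes: x right, y down, z forward; pixel columns grow to the right and rows downward; lengths in m; the calibration is good to about 2 mm. A picture is of the moment at which its call begins. camera_model takes no time and is no camera call.
- arm.sign_off(): hands the job in, once; it reports no verdict.
Trained networks look in the newest picture that a camera, given by its name, has taken for a name from the list of things; names that differ only in an ending like _2 or _b are one class to them, and where a whole thing is asked for, a point or a joint stands for the part that bears it (a point fixed in the world has none). Each returns a list of dicts, best first, with "confidence" (0 to 1); they miss things now and then, are a little off and sometimes report something else, mostly with a low value. They report only what shows in the picture. A call takes as long as a camera call. They do not tell look-alikes from the thing itself.
- arm.search_frame(thing, camera): "box" ([left, top, width, height] in pixels, round what is visible of it).
- arm.mark_of(thing, camera): "point" ([column, row] in pixels: a listed point, or the origin of a listed thing).
The state is a dict: "clock": time; "q": joint angles; "joint_velocities": joint speeds; "tau": joint torques, N m; "ee_pos": TCP position; "ee_rot": TCP orientation; "force": force on the tool from outside, world axes, zero at the start; "wrist_torque": the same for the moment, N m; "gripper_width": finger opening in m.
Only numpy, scipy, OpenCV 4.12 (cv2) and the standard library are available. Lean on these libraries where they do the work, as an engineer would, in place of code of your own. Each camera call takes 0.05 s, during which the arm holds its last target. There are 200 camera calls.

## Working session

There is one attempt and no reset: what is moved stays moved. The work goes in short steps, Python scripts to look and compute and a tool call to move; the robot and the scene stay as the last step left them, time stands still between calls to the robot, and variables do not carry over. Pictures are saved under pics/ and viewed, about 8 in all and at most 12, crops included, and the job is handed in when it is done.

Besides the shell and the picture viewer there is one more tool, called after "Emit:" by a JSON object that holds its "fn" and its "kwargs", one argument or row to a line. arm_command: Moves the arm, as the interface text tells. Its arguments: {"type":"object","properties":{"steps":{"type":"array","items":{"type":"array","items":{"type":"number"}}},"claw":{"type":"number"},"force":{"type":"number"}},"required":["steps"]}

```bash
mkdir -p pics
cat > h.py <<'E'
from cell import arm
import numpy as np, cv2
def snap(n,f=None):
    p,d=arm.snapshot(n)
    if f: cv2.imwrite('pics/'+f,p[:,:,::-1])
    return p,d
def ray(n,px):
    m=arm.camera_model(n);K,R,t=[np.array(m[k]) for k in("camera_matrix","R","t")]
    return -R.T@t, R.T@(np.linalg.inv(K)@[px[0],px[1],1])
def onz(n,px,z):
    c,r=ray(n,px); return c+r*(z-c[2])/r[2]
def proj(n,X):
    m=arm.camera_model(n);K,R,t=[np.array(m[k]) for k in("camera_matrix","R","t")]
    v=K@(R@np.array(X)+t); return v[:2]/v[2]
def cloud(n,d):
    v,u=np.mgrid[0:400,0:640]; c,_=ray(n,(0,0))
    m=arm.camera_model(n);K,R=np.array(m["camera_matrix"]),np.array(m["R"])
    P=np.stack([u,v,np.ones_like(u)],-1)@np.linalg.inv(K).T*d[...,None]
    return P@R+c
E
python3 - <<'E'
from h import *
np.set_printoptions(precision=3,suppress=True)
for c in("scene","top"):
    p,d=snap(c,c+'0.png'); np.save(c+'d.npy',d)
    print(c,ray(c,(320,200)))
    for t in "pump head_top spout_tip buffer basket dish riser gel_jar polish_a cream_jar".split():
        m=arm.mark_of(t,c); print(t,[(np.round(x['point']),round(x['confidence'],2),onz(c,x['point'],{'head_top':.152,'spout_tip':.127,'buffer':.014}.get(t,0))[:2]) for x in m[:4]])
print(arm.get_obs())
a=cv2.imread('pics/scene0.png');b=cv2.imread('pics/top0.png')
E
```

```text
scene (array([1.352, 0.225, 0.637]), array([-0.818, -0.207, -0.537]))
pump [(array([288., 271.]), 0.79, array([ 0.661, -0.019])), (array([285., 212.]), 0.68, array([ 0.455, -0.091]))]
head_top [(array([287., 209.]), 0.7, array([ 0.656, -0.017]))]
spout_tip [(array([305., 203.]), 0.75, array([0.59 , 0.001]))]
buffer [(array([388., 208.]), 0.72, array([0.398, 0.155])), (array([277., 213.]), 0.67, array([ 0.482, -0.103])), (array([317., 240.]), 0.64, array([0.563, 0.018])), (array([325., 190.]), 0.55, array([ 0.35 , -0.015]))]
basket [(array([174., 219.]), 0.8, array([ 0.548, -0.345]))]
dish [(array([462., 266.]), 0.54, array([0.559, 0.331])), (array([466., 241.]), 0.52, array([0.468, 0.342]))]
riser [(array([452., 270.]), 0.59, array([0.578, 0.312]))]
gel_jar [(array([325., 284.]), 0.73, array([0.682, 0.065]))]
polish_a [(array([463., 267.]), 0.8, array([0.562, 0.333])), (array([254., 257.]), 0.73, array([ 0.636, -0.105]))]
cream_jar [(array([190., 222.]), 0.65, array([ 0.55 , -0.302]))]
top (array([0.379, 0.047, 1.254]), array([ 0.156, -0.034, -0.987]))
pump []
head_top [(array([329.,
[... 488 characters left out ...]
.571, 0.306]))]
gel_jar [(array([224., 204.]), 0.59, array([0.572, 0.297]))]
polish_a [(array([353., 184.]), 0.57, array([ 0.626, -0.1  ])), (array([209., 188.]), 0.55, array([0.621, 0.344]))]
cream_jar [(array([417., 205.]), 0.63, array([ 0.556, -0.295]))]
{'clock': 1.1, 'q': array([-1.313,  0.276,  1.505,  0.   ,  1.361, -0.121]), 'joint_velocities': array([ 0.001,  0.001, -0.   , -0.002, -0.001, -0.001]), 'tau': array([ -0.001, -41.668, -24.61 ,  -0.   ,   0.   ,   0.   ]), 'ee_pos': array([ 0.213, -0.534,  0.231]), 'ee_rot': array([0.   , 0.982, 0.188, 0.   ]), 'force': array([-0.17 ,  0.588,  0.597]), 'wrist_torque': array([-0.018,  0.025, -0.013]), 'gripper_width': 0.08515935793812839}
```

Run:
```python
import cv2,numpy as np
b=cv2.imread('pics/top0.png')
cv2.imwrite('pics/topc.png',cv2.resize(b[120:320,160:500],(0,0),fx=2.35,fy=2.35,interpolation=2))
```

```text
(no output)
```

View pics/topc.png

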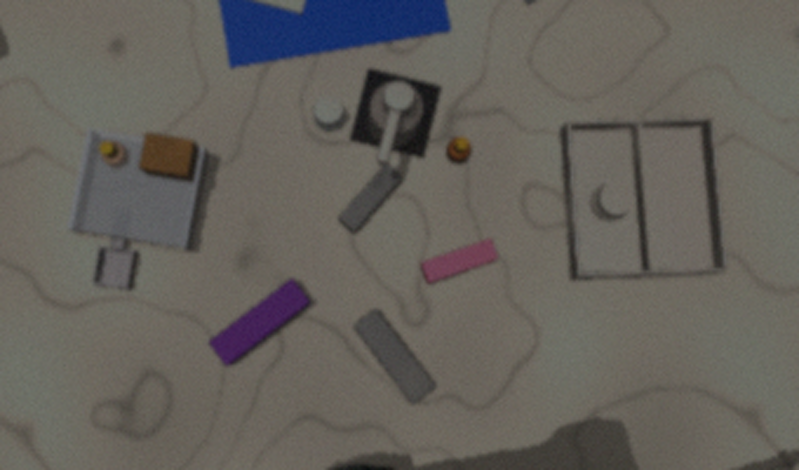

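View pics/scene0.png

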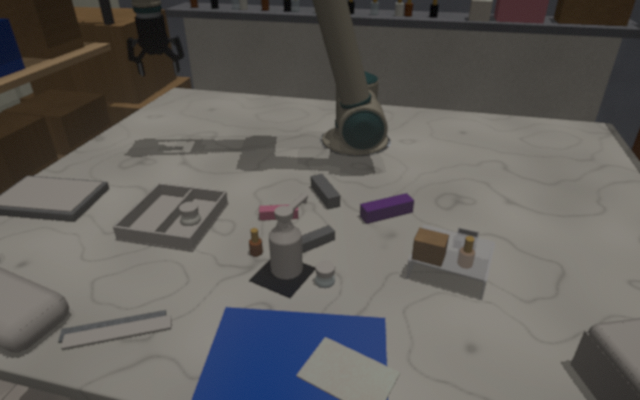

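The top crop shows the pump and spout at (395,100)–(388,160) and the dish at (117,268), sticking out of the riser. The basket's right (-y) compartment is empty.

There are four buffer candidates, in crop pixels:
- purple (262,322)
- pink (460,262)
- large grey (395,357)
- small grey (370,198)

The small grey one fits: it is grey, the smaller of the two greys, and under the spout. I'll measure it and confirm with an overlay.

Run:
```python
from h import *
np.set_printoptions(precision=4,suppress=True)
p=cv2.imread('pics/top0.png');d=np.load('topd.npy');C=cloud('top',d);Z=C[...,2]
print('table',np.median(Z[240:330,380:500]))
def rect(name,box,lo,hi):
    x0,x1,y0,y1=box
    m=(C[...,0]>x0)&(C[...,0]<x1)&(C[...,1]>y0)&(C[...,1]<y1)&(Z>lo)&(Z<hi)&(d>0)
    n,l,s,_=cv2.connectedComponentsWithStats(m.astype(np.uint8)); k=1+np.argmax(s[1:,4]); m=l==k
    r=cv2.minAreaRect(C[m][:,:2].astype(np.float32)*1000); print(name,m.sum(),r,'mean',C[m].mean(0)); return m,r
out=p.copy()
for a in [('buf',(.48,.62,-.05,.08),.018,.036),('greybig',(.28,.43,-.09,.05),.015,.06),('basket',(.4,.7,-.5,-.2),.03,.05),('dish',(.42,.52,.28,.4),.008,.03),('shelf',(.48,.7,.2,.42),.04,.058),('box',(.5,.7,.2,.36),.085,.12),('head',(.62,.7,-.06,.03),.14,.165),('bar',(.56,.632,-.06,.05),.135,.16),('gel',(.6,.72,.03,.1),.03,.05),('polA',(.58,.66,-.14,-.07),.02,.08),('foot',(.55,.75,-.1,.06),.003,.009)]:
    try:
        m,r=rect(*a); out[m]=out[m]//2+np.array([0,0,120],np.uint8) 
    except Exception as e: print(a[0],e)
cv2.imwrite('pics/ov.png',cv2.resize(np.hstack([p[145:295,285:400],out[145:295,285:400]]),(0,0),fx=3.4,fy=3.4,interpolation=2))
o=out[130:250,180:300];cv2.imwrite('pics/ov2.png',cv2.resize(np.hstack([p[130:250,180:300],o]),(0,0),fx=3.3,fy=3.3,interpolation=2))
m=arm.camera_model('top');print(m['camera_matrix'])
```

```text
table -0.0009323168344547161
buf 300 ((563.9469604492188, 13.17087173461914), (28.236303329467773, 94.98430633544922), 47.387516021728516) mean [0.5633 0.0135 0.0273]
greybig 529 ((363.059326171875, -11.618370056152344), (121.89736938476562, 36.03974914550781), 36.047882080078125) mean [ 0.3628 -0.0117  0.0356]
basket 686 ((557.589111328125, -336.65643310546875), (201.41018676757812, 191.88270568847656), 1.1179386377334595) mean [ 0.5595 -0.3381  0.0371]
dish 132 ((487.71875, 340.2791442871094), (47.0969352722168, 63.00810241699219), 79.6766586303711) mean [0.4879 0.3402 0.0194]
shelf 1774 ((578.7509765625, 306.91363525390625), (151.61968994140625, 130.12100219726562), 79.44758605957031) mean [0.5681 0.3127 0.0501]
box 353 ((610.56103515625, 260.35333251953125), (60.7958984375, 45.33864212036133), 79.67377471923828) mean [0.6097 0.2595 0.0994]
head 190 ((650.74072265625, -18.163415908813477), (32.997440338134766, 61.57587814331055), 87.99020385742188) mean [ 0.6551 -0.0169  0.1498]
bar 86 ((609.6165161132812, -4.318490028381348), (13.280801773071289, 47.34062194824219), 74.68891906738281) mean [ 0.6095 -0.0045  0.1459]
gel 129 ((676.4618530273438, 64.2801284790039), (33.26418685913086, 37.34459686279297), 88.90254211425781) mean [0.6761 0.0643 0.0395]
polA 83 ((622.286865234375, -101.17425537109375), (28.414630889892578, 23.80832862854004), 55.96372604370117) mean [ 0.6215 -0.1009  0.043 ]
foot 189 ((671.229248046875, -53.96861267089844), (42.65982437133789, 110.08756256103516), 72.22417449951172) mean [ 0.6701 -0.0591  0.0058]
[[412.8704   0.     310.3412]
 [  0.     412.8704 203.8828]
 [  0.       0.       1.    ]]
```

View pics/ov.png

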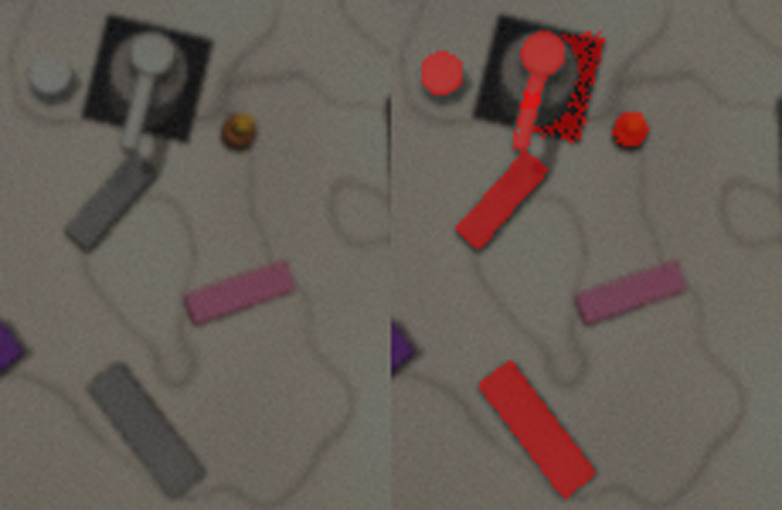

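Confirmed: the small grey block measures 95×28 mm and is centred at (0.564, 0.013), with its length along 137°. The other grey one is 122×36 mm. I'll grip it near its outer end, clear of the spout.

Emit:
{"fn": "arm_command", "kwargs": {
  "steps": [
    [0.327,0.569,-0.08,0,0,115.7],
    [0.327,0.569,-0.08,0,0,115.7],
    [0.327,0.569,-0.08,0,0,115.7],
    [0.327,0.569,-0.08,0,0,115.7],
    [0.327,0.569,-0.08,0,0,115.7],
    [0.327,0.569,-0.08,0,0,115.7],
    [0.327,0.569,-0.08,0,0,115.7],
    [0.327,0.569,-0.08,0,0,115.7],
    [0.327,0.569,-0.08,0,0,115.7],
    [0.327,0.569,-0.08,0,0,115.7],
    [0.327,0.569,-0.08,0,0,115.7],
    [0.327,0.569,-0.08,0,0,115.7],
    [0.327,0.569,-0.08,0,0,115.7],
    [0.327,0.569,-0.08,0,0,115.7],
    [0.327,0.569,-0.08,0,0,115.7],
    [0.327,0.569,-0.08,0,0,115.7],
    [0.327,0.569,-0.08,0,0,115.7],
    [0.327,0.569,-0.08,0,0,115.7],
    [0.327,0.569,-0.08,0,0,115.7],
    [0.327,0.569,-0.08,0,0,115.7]
  ],
  "claw": 0.7,
  "force": 40
}}

```text
clock: 2.77
ee_pos: [0.5391, 0.0337, 0.1514]
ee_rot: [-0.0, 0.364, 0.931, -0.0]
force: [0.1, 0.2, 0.0]
gripper_width: 0.0597
```

Emit:
{"fn": "arm_command", "kwargs": {
  "steps": [
    [0,0.001,-0.04,0,0,0],
    [0,0.001,-0.08,0,0,0],
    [0,0.001,-0.11,0,0,0],
    [0,0.001,-0.13,0,0,0],
    [0,0.001,-0.14,0,0,0],
    [0,0.001,-0.148,0,0,0],
    [0,0.001,-0.148,0,0,0],
    [0,0.001,-0.148,0,0,0]
  ]
}}

```text
clock: 3.43
ee_pos: [0.5399, 0.0342, 0.0043]
ee_rot: [0.001, 0.365, 0.931, -0.0]
force: [-0.1, -0.9, 0.7]
gripper_width: 0.0596
```

Emit:
{"fn": "arm_command", "kwargs": {
  "steps": [
    [0,0,0,0,0,0],
    [0,0,0,0,0,0],
    [0,0,0,0,0,0],
    [0,0,0,0,0,0],
    [0,0,0,0,0,0],
    [0,0,0,0,0,0],
    [0,0,0,0,0,0],
    [0,0,0,0,0,0]
  ],
  "claw": 0,
  "force": 40
}}

```text
clock: 4.1
ee_pos: [0.541, 0.0341, 0.0058]
ee_rot: [0.002, 0.364, 0.931, 0.0]
force: [0.7, -0.3, 7.2]
gripper_width: 0.0271
```

Emit:
{"fn": "arm_command", "kwargs": {
  "steps": [
    [0,0,0.008,0,0,0],
    [0,0,0.016,0,0,0],
    [-0.015,0.013,0.025,0,0,0],
    [-0.035,0.03,0.03,0,0,0],
    [-0.06,0.05,0.04,0,0,0],
    [-0.08,0.07,0.06,0,0,0],
    [-0.08,0.07,0.1,0,0,0],
    [-0.08,0.07,0.14,0,0,0],
    [-0.08,0.07,0.16,0,0,0],
    [-0.08,0.07,0.16,0,0,0],
    [-0.08,0.07,0.16,0,0,0]
  ]
}}

```text
clock: 5.02
ee_pos: [0.4617, 0.1043, 0.1677]
ee_rot: [0.004, 0.364, 0.931, 0.001]
force: [-0.9, 0.7, -0.9]
gripper_width: 0.0272
```

Run:
```python
from h import *
np.set_printoptions(precision=4,suppress=True)
o=arm.get_obs();print(o['ee_pos'],o['gripper_width'],o['q'])
p,d=snap('top');q,_=snap('scene')
cv2.imwrite('pics/lift.png',np.hstack([cv2.resize(p[100:300,200:420],(440,400)),cv2.resize(q[100:300,180:360],(360,400))])[:,:,::-1])
# pump pose: head disc + bar points
C=cloud('top',d);Z=C[...,2]
m=(abs(C[...,0]-.64)<.08)&(abs(C[...,1]+.01)<.05)&(Z>.138)&(Z<.16);P=C[m][:,:2]
from scipy.optimize import least_squares,minimize
# area fit: maximise overlap of model
g=np.stack(np.meshgrid(np.arange(.56,.7,.001),np.arange(-.06,.05,.001),indexing='ij'),-1)
pix=np.array([[proj('top',[*x,.150]) for x in r] for r in g]).round().astype(int)
M=m[pix[...,1],pix[...,0]]
def cost(v):
    e=np.array([np.cos(v[2]),np.sin(v[2])]);r=g-v[:2];a=r@e;b=r@[-e[1],e[0]]
    mod=(np.hypot(a,b)<.018)|((a>0)&(a<.081)&(abs(b)<.007)); return (mod!=M).sum()
r=minimize(cost,[.666,-.018,np.radians(164.7)],method='Nelder-Mead',options=dict(initial_simplex=[[.666,-.018,2.87],[.66,-.018,2.87],[.666,-.012,2.87],[.666,-.018,2.8]]))
print(r.x,np.degrees(r.x[2]),r.fun,M.sum(),'tip',r.x[:2]+.076*np.array([np.cos(r.x[2]),np.sin(r.x[2])]))
```

```text
[0.4617 0.1043 0.1677] 0.02722630444952567 [ 0.076   0.1668  1.8204 -0.0015  1.146  -0.7484]Traceback (most recent call last):
  File "<stdin>", line 12, in <module>
  File "h.py", line 13, in proj
    m=arm.camera_model(n);K,R,t=[np.array(m[k]) for k in("camera_matrix","R","t")]
ValueError: time passes only in moves, steps and waits
```

View pics/lift.png

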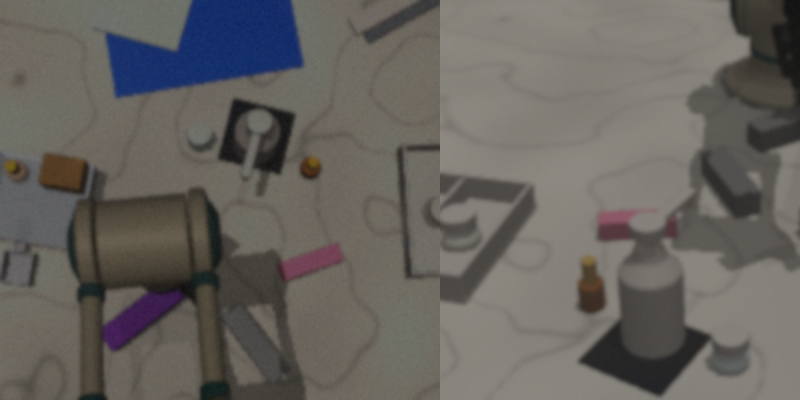

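The picture shows the buffer held and lifted (right half, 775,130) and the space under the spout clear. Next is the basket.

Emit:
{"fn": "arm_command", "kwargs": {
  "steps": [
    [0.03,-0.04,0.02,0,0,7],
    [0.064,-0.489,0.03,0,0,43.7],
    [0.064,-0.489,0.03,0,0,43.7],
    [0.064,-0.489,0.03,0,0,43.7],
    [0.064,-0.489,0.03,0,0,43.7],
    [0.064,-0.489,0.03,0,0,43.7],
    [0.064,-0.489,0.03,0,0,43.7],
    [0.064,-0.489,0.03,0,0,43.7],
    [0.064,-0.489,0.03,0,0,43.7],
    [0.064,-0.489,0.03,0,0,43.7],
    [0.064,-0.489,0.03,0,0,43.7],
    [0.064,-0.489,0.03,0,0,43.7],
    [0.064,-0.489,0.03,0,0,43.7],
    [0.064,-0.489,0,0,0,43.7],
    [0.064,-0.489,-0.04,0,0,43.7],
    [0.064,-0.489,-0.08,0,0,43.7],
    [0.064,-0.489,-0.08,0,0,43.7],
    [0.064,-0.489,-0.08,0,0,43.7]
  ]
}}

```text
clock: 6.62
ee_pos: [0.5217, -0.3832, 0.0813]
ee_rot: [-0.002, -0.008, 1.0, 0.004]
force: [0.2, -0.3, 0.4]
gripper_width: 0.0271
```

```bash
sed -i 's/^def proj/CM={c:arm.camera_model(c) for c in("scene","top")}\ndef proj/; s/m=arm.camera_model(n)/m=CM[n]/' h.py
python3 - <<'E'
from h import *
np.set_printoptions(precision=4,suppress=True)
p,d=snap('top','b1.png')
o=arm.get_obs();print(o['ee_pos'],o['ee_rot'])
C=cloud('top',d);Z=C[...,2]
m=(abs(C[...,0]-.64)<.08)&(abs(C[...,1]+.01)<.05)&(Z>.138)&(Z<.16)
from scipy.optimize import minimize
g=np.stack(np.meshgrid(np.arange(.56,.7,.001),np.arange(-.06,.05,.001),indexing='ij'),-1)
pix=np.array([[proj('top',[*x,.150]) for x in r] for r in g]).round().astype(int)
M=m[pix[...,1],pix[...,0]]
def cost(v):
    e=np.array([np.cos(v[2]),np.sin(v[2])]);r=g-v[:2];a=r@e;b=r@[-e[1],e[0]]
    mod=(np.hypot(a,b)<.018)|((a>0)&(a<.081)&(abs(b)<.007)); return (mod!=M).sum()
r=minimize(cost,[.666,-.018,np.radians(164.7)],method='Nelder-Mead',options=dict(initial_simplex=[[.666,-.018,2.87],[.66,-.018,2.87],[.666,-.012,2.87],[.666,-.018,2.8]]))
print(r.x,np.degrees(r.x[2]),r.fun,M.sum(),'tip',r.x[:2]+.076*np.array([np.cos(r.x[2]),np.sin(r.x[2])]))
# foot plate (dark) 
k=(p.max(2)<40)[140:195,300:360].astype(np.uint8)
n,l,s,_=cv2.connectedComponentsWithStats(k);j=1+np.argmax(s[1:,4]);q=np.argwhere(l==j)
W=np.array([onz('top',(b+300,a+140),.006)[:2] for a,b in q])*1000
print('foot',cv2.minAreaRect(W.astype(np.float32)),s[j])
E
```

```text
[ 0.5237 -0.3848  0.0843] [ 0.0003 -0.0083  1.      0.0013]
[ 0.6643 -0.0197  2.876 ] 164.78283747574272 185.0 1937 tip [0.591  0.0002]
foot ((668.8950805664062, -52.17115783691406), (34.610843658447266, 93.931396484375), 76.11444854736328) [ 29  15  17  31 183]
```

Emit:
{"fn": "arm_command", "kwargs": {
  "steps": [
    [0.002,0,-0.03,0,0,0],
    [0.002,0,-0.05,0,0,0],
    [0.002,0,-0.06,0,0,0],
    [0.002,0,-0.067,0,0,0],
    [0.002,0,-0.071,0,0,0],
    [0.002,0,-0.072,0,0,0],
    [0.002,0,-0.072,0,0,0],
    [0.002,0,-0.072,0,0,0]
  ]
}}

```text
clock: 7.33
ee_pos: [0.5264, -0.3854, 0.0136]
ee_rot: [0.001, -0.008, 1.0, 0.001]
force: [0.0, -0.5, -1.1]
gripper_width: 0.0269
```

Emit:
{"fn": "arm_command", "kwargs": {
  "steps": [
    [0,0,0,0,0,0],
    [0,0,0,0,0,0],
    [0,0,0,0,0,0],
    [0,0,0,0,0,0]
  ],
  "claw": 0.52
}}

```text
clock: 7.67
ee_pos: [0.5265, -0.3855, 0.014]
ee_rot: [0.001, -0.008, 1.0, 0.0]
force: [0.0, -0.1, -0.1]
gripper_width: 0.0442
```

Emit:
{"fn": "arm_command", "kwargs": {
  "steps": [
    [0,0,0.02,0,0,0],
    [0,0,0.05,0,0,0],
    [0,0,0.09,0,0,0],
    [0,0,0.13,0,0,0],
    [-0.02,0.03,0.15,0,0,0],
    [-0.05,0.06,0.15,0,0,-5],
    [-0.05,0.1,0.15,0,0,-11],
    [-0.05,0.3,0.15,0,0,-11.3],
    [-0.05,0.3,0.15,0,0,-11.3],
    [-0.05,0.3,0.15,0,0,-11.3],
    [-0.05,0.3,0.15,0,0,-11.3],
    [-0.05,0.3,0.15,0,0,-11.3]
  ],
  "claw": 0.52
}}

```text
clock: 8.67
ee_pos: [0.4756, -0.0828, 0.1642]
ee_rot: [0.001, 0.09, 0.996, 0.001]
force: [0.6, -0.5, 0.6]
gripper_width: 0.0443
```

Emit:
{"fn": "arm_command", "kwargs": {
  "steps": [
    [0.009,0.426,-0.02,0,0,0],
    [0.009,0.426,-0.02,0,0,0],
    [0.009,0.426,-0.02,0,0,0],
    [0.009,0.426,-0.02,0,0,0],
    [0.009,0.426,-0.02,0,0,0],
    [0.009,0.426,-0.02,0,0,0],
    [0.009,0.426,-0.02,0,0,0],
    [0.009,0.426,-0.02,0,0,0],
    [0.009,0.426,-0.02,0,0,0],
    [0.009,0.426,-0.02,0,0,0],
    [0.009,0.426,-0.02,0,0,0],
    [0.009,0.426,-0.02,0,0,0],
    [0.009,0.426,-0.02,0,0,0]
  ],
  "claw": 1
}}

```text
clock: 9.75
ee_pos: [0.4841, 0.3432, 0.1438]
ee_rot: [0.001, 0.089, 0.996, -0.0]
force: [-0.7, -1.2, -0.5]
gripper_width: 0.0857
```

Run:
```python
from h import *
np.set_printoptions(precision=4,suppress=True)
o=arm.get_obs();print(o['ee_pos'],o['ee_rot'],o['q'])
p,d=snap('top');q,_=snap('scene')
cv2.imwrite('pics/d1.png',np.hstack([cv2.resize(p[140:270,370:500],(400,400)),cv2.resize(q[180:310,390:520],(400,400))])[:,:,::-1])
C=cloud('top',d);Z=C[...,2]
m=(abs(C[...,0]-.556)<.085)&(abs(C[...,1]+.385)<.038)&(Z>.025)&(Z<.045)
print('buf',C[m].mean(0),cv2.minAreaRect((C[m][:,:2]*1000).astype(np.float32)))
```

```text
[0.4841 0.3432 0.1438] [ 0.0011  0.0892  0.996  -0.0001] [ 0.5003  0.3622  1.6025 -0.0015  1.1751 -0.8913]
buf [ 0.5598 -0.3827  0.0317] ((560.8425903320312, -383.5622253417969), (28.736122131347656, 95.17941284179688), 88.15388488769531)
```

View pics/d1.png

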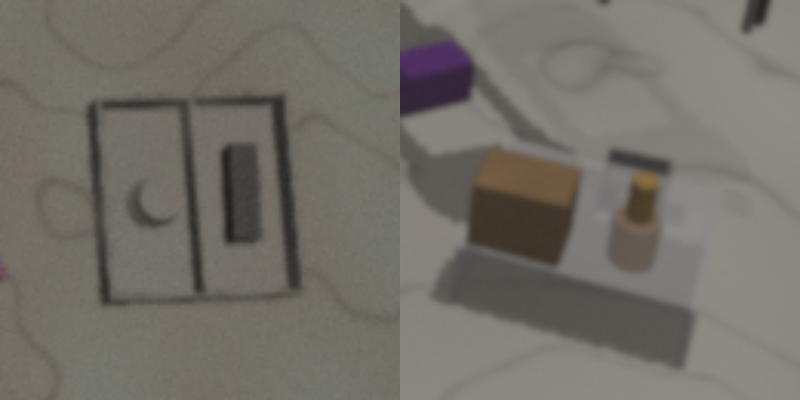

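The buffer lies flat in the empty right-hand compartment (left half, 240,190), top at z≈0.033. The dish shows behind the riser (right half, 640,165) and the bottle on the riser still stands. Descending on the bowl.

Emit:
{"fn": "arm_command", "kwargs": {
  "steps": [
    [0.002,-0.0025,-0.04,0,0,0],
    [0.002,-0.0025,-0.08,0,0,0],
    [0.002,-0.0025,-0.11,0,0,0],
    [0.002,-0.0025,-0.125,0,0,0],
    [0.002,-0.0025,-0.135,0,0,0],
    [0.002,-0.0025,-0.14,0,0,0],
    [0.002,-0.0025,-0.14,0,0,0],
    [0.002,-0.0025,-0.14,0,0,0]
  ]
}}

```text
clock: 10.52
ee_pos: [0.4874, 0.3391, 0.0052]
ee_rot: [0.002, 0.091, 0.996, 0.001]
force: [1.4, 0.5, -0.4]
gripper_width: 0.0853
```

Emit:
{"fn": "arm_command", "kwargs": {
  "steps": [
    [0,0,0,0,0,0],
    [0,0,0,0,0,0],
    [0,0,0,0,0,0],
    [0,0,0,0,0,0],
    [0,0,0,0,0,0],
    [0,0,0,0,0,0],
    [0,0,0,0,0,0],
    [0,0,0,0,0,0]
  ],
  "claw": 0,
  "force": 60
}}

```text
clock: 11.18
ee_pos: [0.4882, 0.3395, 0.0066]
ee_rot: [0.003, 0.091, 0.996, 0.001]
force: [0.1, -0.7, 5.8]
gripper_width: 0.0444
```

Emit:
{"fn": "arm_command", "kwargs": {
  "steps": [
    [0,0,0.004,0,0,0],
    [0,0,0.007,0,0,0],
    [-0.015,0.003,0.007,0,0,0],
    [-0.03,0.0055,0.007,0,0,0],
    [-0.05,0.009,0.007,0,0,0],
    [-0.07,0.013,0.01,0,0,0],
    [-0.075,0.014,0.04,0,0,0],
    [-0.075,0.014,0.08,0,0,0],
    [-0.075,0.014,0.1,0,0,0],
    [-0.075,0.014,0.1,0,0,0],
    [-0.075,0.014,0.1,0,0,0]
  ]
}}

```text
clock: 12.1
ee_pos: [0.4118, 0.3538, 0.1072]
ee_rot: [0.003, 0.09, 0.996, 0.002]
force: [-1.7, 0.3, -1.9]
gripper_width: 0.0447
```

Run:
```python
from h import *
np.set_printoptions(precision=4,suppress=True)
o=arm.get_obs();print(o['ee_pos'],o['ee_rot'],o['gripper_width'])
q,_=snap('scene');p,_=snap('top')
cv2.imwrite('pics/d2.png',np.hstack([cv2.resize(p[140:290,170:320],(400,400)),cv2.resize(q[150:300,380:530],(400,400))])[:,:,::-1])
```

```text
[0.4118 0.3538 0.1072] [0.0034 0.0902 0.9959 0.0015] 0.04473142387093149
```

View pics/d2.png

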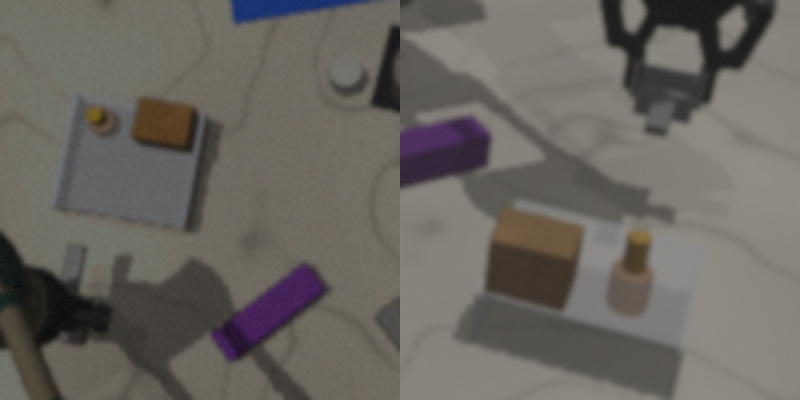

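Dish held with the handle free of the riser (right half, 658,115), and the box and bottle are undisturbed. Now turn it and carry it to a set-down spot out in front of the spout, to regrasp by the handle.

Emit:
{"fn": "arm_command", "kwargs": {
  "steps": [
    [0.0,-0.03,0.03,0,0,-7],
    [0.04,-0.2,0.05,0,0,-120],
    [0.04,-0.2,0.05,0,0,-120],
    [0.04,-0.2,0.05,0,0,-120],
    [0.04,-0.2,0.05,0,0,-120],
    [0.04,-0.2,0.05,0,0,-120],
    [0.04,-0.2,0.05,0,0,-120],
    [0.04,-0.2,0.05,0,0,-120],
    [0.04,-0.2,0.05,0,0,-120],
    [0.04,-0.2,0.05,0,0,-120],
    [0.04,-0.2,0.05,0,0,-120],
    [0.04,-0.2,0.05,0,0,-120],
    [0.04,-0.2,0.05,0,0,-120],
    [0.04,-0.2,0.05,0,0,-120],
    [0.04,-0.2,0.05,0,0,-120],
    [0.04,-0.2,0.05,0,0,-120],
    [0.04,-0.2,0.05,0,0,-120],
    [0.04,-0.2,0.05,0,0,-120],
    [0.04,-0.2,0.05,0,0,-120]
  ]
}}

```text
clock: 13.78
ee_pos: [0.4497, 0.1525, 0.1533]
ee_rot: [0.0, 0.907, 0.421, -0.003]
force: [-0.2, -0.8, -2.4]
gripper_width: 0.0444
```

Emit:
{"fn": "arm_command", "kwargs": {
  "steps": [
    [0.063,-0.129,0,0,0,-65],
    [0.063,-0.129,0,0,0,-65],
    [0.063,-0.129,0,0,0,-65],
    [0.063,-0.129,0,0,0,-65],
    [0.063,-0.129,0,0,0,-65],
    [0.063,-0.129,0,0,0,-65],
    [0.063,-0.129,0,0,0,-65],
    [0.063,-0.129,0,0,0,-65],
    [0.063,-0.129,0,0,0,-65],
    [0.063,-0.129,0,0,0,-65],
    [0.063,-0.129,-0.03,0,0,-65],
    [0.063,-0.129,-0.07,0,0,-65],
    [0.063,-0.129,-0.1,0,0,-65],
    [0.063,-0.129,-0.125,0,0,-65],
    [0.063,-0.129,-0.135,0,0,-65],
    [0.063,-0.129,-0.142,0,0,-65],
    [0.063,-0.129,-0.145,0,0,-65],
    [0.063,-0.129,-0.145,0,0,-65],
    [0.063,-0.129,-0.145,0,0,-65]
  ]
}}

```text
clock: 15.37
ee_pos: [0.5138, 0.0235, 0.0094]
ee_rot: [-0.002, 0.991, -0.132, -0.002]
force: [-0.1, 0.6, -1.5]
gripper_width: 0.0443
```

Emit:
{"fn": "arm_command", "kwargs": {
  "steps": [
    [0,0,-0.002,0,0,0],
    [0,0,-0.003,0,0,0],
    [0,0,-0.003,0,0,0]
  ]
}}

```text
clock: 15.62
ee_pos: [0.5144, 0.0234, 0.0071]
ee_rot: [-0.002, 0.991, -0.132, -0.001]
force: [0.5, 0.0, -1.1]
gripper_width: 0.0446
```

Emit:
{"fn": "arm_command", "kwargs": {
  "steps": [
    [0,0,0,0,0,0],
    [0,0,0,0,0,0],
    [0,0,0,0,0,0],
    [0,0,0,0,0,0],
    [0,0,0.02,0,0,0],
    [0,0,0.05,0,0,0],
    [-0.02,0.005,0.08,0,0,0],
    [-0.06,0.015,0.1,0,0,0],
    [-0.1,0.03,0.11,0,0,0],
    [-0.14,0.04,0.11,0,0,0],
    [-0.15,0.04,0.11,0,0,0],
    [-0.15,0.04,0.11,0,0,0]
  ],
  "claw": 0.8
}}

```text
clock: 16.62
ee_pos: [0.3588, 0.0642, 0.117]
ee_rot: [-0.002, 0.991, -0.131, -0.003]
force: [0.6, -0.2, 0.1]
gripper_width: 0.0679
```

```bash
cat > dish.py <<'E'
from h import *
from scipy.optimize import minimize
np.set_printoptions(precision=4,suppress=True)
o=arm.get_obs();print(o['ee_pos'],o['ee_rot'])
import sys
p,d=snap('top');q,_=snap('scene')
cv2.imwrite('pics/'+sys.argv[1],np.hstack([cv2.resize(p[140:260,260:380],(400,400)),cv2.resize(q[180:300,240:360],(400,400))])[:,:,::-1])
C=cloud('top',d);Z=C[...,2]
m=(C[...,0]>.43)&(C[...,0]<.64)&(abs(C[...,1]-.02)<.05)&(Z>.009)&(Z<.032)
n,l,s,_=cv2.connectedComponentsWithStats(m.astype(np.uint8));m=l==1+np.argmax(s[1:,4])
print('rect',m.sum(),cv2.minAreaRect((C[m][:,:2]*1000).astype(np.float32)))
print('marks',[(np.round(x['point'],1),onz('top',x['point'],0)[:2],x['confidence']) for x in arm.mark_of('dish','top')[:2]],[onz('scene',x['point'],0)[:2] for x in arm.mark_of('dish','scene')[:2]])
E
python3 dish.py d3.png
```

```text
[0.3588 0.0642 0.117 ] [-0.0015  0.9913 -0.1314 -0.0028]
rect 175 ((499.7529296875, 29.97046661376953), (45.99320602416992, 100.02810668945312), 75.51856231689453)
marks [(array([316. , 216.8]), array([0.5257, 0.0172]), 0.94)] [array([0.5224, 0.0125]), array([ 0.547 , -0.3016])]
```

View pics/d3.png

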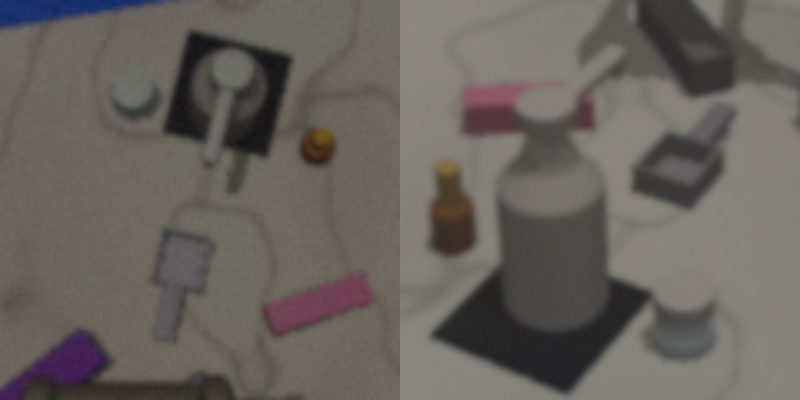

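Dish sits flat (left half: bowl 185,262, handle 168,315), handle pointing outward at 165.5°, with the bowl centre at (0.524, 0.024). Regrasp by the handle.

Emit:
{"fn": "arm_command", "kwargs": {
  "steps": [
    [0.04,-0.01,0,0,0,0],
    [0.08,-0.02,0,0,0,0],
    [0.105,-0.025,-0.02,0,0,0],
    [0.105,-0.025,-0.05,0,0,0],
    [0.105,-0.025,-0.08,0,0,0],
    [0.105,-0.025,-0.1,0,0,0],
    [0.105,-0.025,-0.108,0,0,0],
    [0.105,-0.025,-0.113,0,0,0],
    [0.105,-0.025,-0.113,0,0,0],
    [0.105,-0.025,-0.113,0,0,0]
  ],
  "claw": 0.5
}}

```text
clock: 17.65
ee_pos: [0.4727, 0.0381, 0.0051]
ee_rot: [-0.002, 0.991, -0.132, 0.001]
force: [-0.1, -0.3, 0.1]
gripper_width: 0.043
```

Emit:
{"fn": "arm_command", "kwargs": {
  "steps": [
    [0,0,0,0,0,0],
    [0,0,0,0,0,0],
    [0,0,0,0,0,0],
    [0,0,0,0,0,0],
    [0,0,0,0,0,0],
    [0,0,0,0,0,0],
    [0,0,0,0,0,0],
    [0,0,0,0,0,0]
  ],
  "claw": 0,
  "force": 80
}}

```text
clock: 18.32
ee_pos: [0.4739, 0.038, 0.0064]
ee_rot: [-0.002, 0.991, -0.132, 0.003]
force: [-0.2, 0.1, 6.1]
gripper_width: 0.0159
```

Emit:
{"fn": "arm_command", "kwargs": {
  "steps": [
    [0,0,0,0,0,0],
    [0,0,0,0,0,0],
    [0,0,0,0,0,0],
    [-0.006,0.0015,0,0,0,0],
    [-0.011,0.003,0,0,0,0],
    [-0.011,0.003,0,0,0,0],
    [-0.011,0.003,0,0,0,0]
  ],
  "claw": 0.4
}}

```text
clock: 18.9
ee_pos: [0.462, 0.0412, 0.0063]
ee_rot: [-0.002, 0.991, -0.132, 0.002]
force: [0.5, 0.1, 0.0]
gripper_width: 0.0342
```

Emit:
{"fn": "arm_command", "kwargs": {
  "steps": [
    [0,0,0,0,0,0],
    [0,0,0,0,0,0],
    [0,0,0,0,0,0],
    [0,0,0,0,0,0],
    [0,0,0,0,0,0],
    [0,0,0,0,0,0],
    [0,0,0,0,0,0]
  ],
  "claw": 0,
  "force": 80
}}

```text
clock: 19.48
ee_pos: [0.462, 0.0412, 0.0064]
ee_rot: [-0.002, 0.991, -0.132, 0.002]
force: [-1.1, 0.7, 3.7]
gripper_width: 0.0157
```

```bash
python3 dish.py d4.png
```

```text
[0.462  0.0412 0.0064] [-0.0019  0.9912 -0.132   0.0025]
rect 10 ((551.4568481445312, 32.120662689208984), (18.236419677734375, 3.3399667739868164), 84.74641418457031)
marks [(array([328. , 170.1]), array([ 0.6711, -0.0235]), 0.36)] [array([0.523 , 0.0184])]
```

Emit:
{"fn": "arm_command", "kwargs": {
  "steps": [
    [0,0,0.004,0,0,0],
    [0,0,0.008,0,0,0],
    [0.008,-0.003,0.008,0,0,0],
    [0.02,-0.007,0.008,0,0,0],
    [0.035,-0.012,0.008,0,0,0],
    [0.05,-0.017,0.008,0,0,0],
    [0.06,-0.021,0.008,0,0,0],
    [0.067,-0.0235,0.008,0,0,0],
    [0.067,-0.0235,0.008,0,0,0],
    [0.067,-0.0235,0.004,0,0,0],
    [0.067,-0.0235,0,0,0,0],
    [0.067,-0.0235,0,0,0,0],
    [0.067,-0.0235,0,0,0,0]
  ]
}}

```text
clock: 20.77
ee_pos: [0.5281, 0.0179, 0.0064]
ee_rot: [-0.002, 0.991, -0.132, 0.002]
force: [-0.5, -1.3, 2.3]
gripper_width: 0.0154
```

```bash
python3 dish.py d5.png
```

```text
[0.5281 0.0179 0.0064] [-0.0018  0.9913 -0.1318  0.0021]Traceback (most recent call last):
  File "dish.py", line 10, in <module>
    n,l,s,_=cv2.connectedComponentsWithStats(m.astype(np.uint8));m=l==1+np.argmax(s[1:,4])
                                                                        ~~~~~~~~~^^^^^^^^^
    return _wrapfunc(a, 'argmax', axis=axis, out=out, **kwds)
    return bound(*args, **kwds)
ValueError: attempt to get argmax of an empty sequence
```

View pics/d5.png

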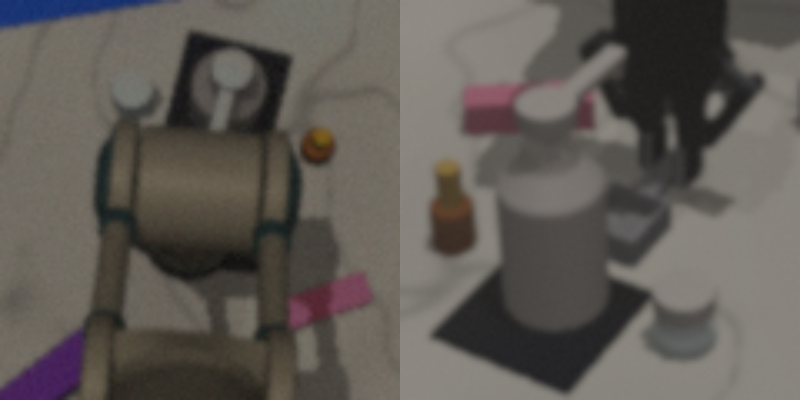

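Dish is beside the bottle under the spout (right half, 635,225) and nothing else has shifted. Release, lift straight up out of the way, and measure.

Emit:
{"fn": "arm_command", "kwargs": {
  "steps": [
    [0,0,0,0,0,0],
    [0,0,0,0,0,0],
    [0,0,0,0,0,0],
    [0,0,0,0,0,0],
    [-0.006,0.002,0.015,0,0,0],
    [-0.03,0.008,0.04,0,0,0],
    [-0.06,0.016,0.08,0,0,0],
    [-0.1,0.025,0.11,0,0,0],
    [-0.14,0.035,0.14,0,0,0],
    [-0.18,0.045,0.17,0,0,0],
    [-0.21,0.05,0.18,0,0,0],
    [-0.21,0.05,0.18,0,0,0],
    [-0.21,0.05,0.18,0,0,0]
  ],
  "claw": 0.45
}}

```text
clock: 21.95
ee_pos: [0.3141, 0.0687, 0.1881]
ee_rot: [-0.002, 0.991, -0.131, 0.003]
force: [-0.2, -0.1, 0.3]
gripper_width: 0.0383
```

```bash
python3 dish.py d6.png
```

```text
[0.3141 0.0687 0.1881] [-0.0022  0.9914 -0.1311  0.0028]
rect 165 ((567.3670654296875, 9.440322875976562), (45.70029067993164, 100.04034423828125), 74.58586883544922)
marks [(array([321.5, 195.3]), array([ 0.592 , -0.0013]), 0.71), (array([326.1, 169.9]), array([ 0.6718, -0.0176]), 0.27)] [array([0.5873, 0.0011])]
```

View pics/d6.png

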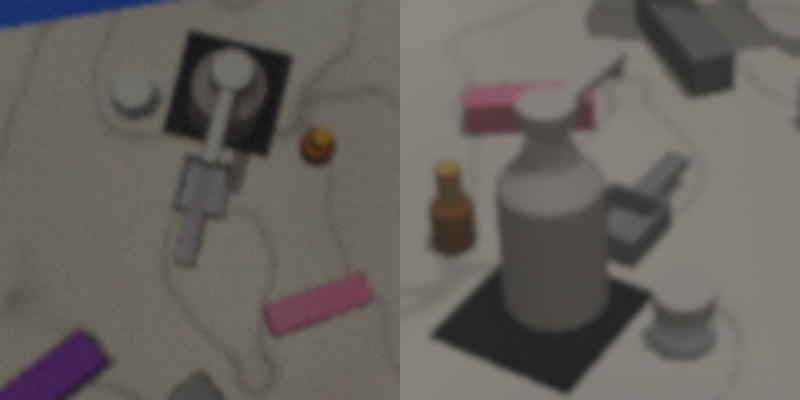

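Bowl centre is at (0.5915, 0.003) against the spout tip at (0.591, 0.0005), handle at 164.6° against 164.8°. Now press the pump.

Emit:
{"fn": "arm_command", "kwargs": {
  "steps": [
    [0.04,-0.01,0.01,0,0,0],
    [0.351,-0.088,0.02,0,0,0],
    [0.351,-0.088,0.02,0,0,0],
    [0.351,-0.088,0.02,0,0,0],
    [0.351,-0.088,0.02,0,0,0],
    [0.351,-0.088,0.02,0,0,0],
    [0.351,-0.088,0.02,0,0,0],
    [0.351,-0.088,0.02,0,0,0],
    [0.351,-0.088,0.02,0,0,0],
    [0.351,-0.088,0.02,0,0,0],
    [0.351,-0.088,0.02,0,0,0],
    [0.351,-0.088,0.02,0,0,0],
    [0.351,-0.088,0.02,0,0,0]
  ],
  "claw": 0,
  "force": 40
}}

```text
clock: 23.23
ee_pos: [0.6689, -0.02, 0.2051]
ee_rot: [-0.002, 0.991, -0.132, 0.001]
force: [0.9, 0.7, -1.5]
gripper_width: 0.0005
```

Go down to just above the top, correcting x by -4 mm, then press in small steps.

Emit:
{"fn": "arm_command", "kwargs": {
  "steps": [
    [-0.004,0.001,-0.015,0,0,0],
    [-0.004,0.001,-0.03,0,0,0],
    [-0.004,0.001,-0.042,0,0,0],
    [-0.004,0.001,-0.047,0,0,0],
    [-0.004,0.001,-0.047,0,0,0]
  ]
}}

```text
clock: 23.65
ee_pos: [0.6631, -0.0186, 0.1573]
ee_rot: [-0.002, 0.991, -0.132, -0.0]
force: [-0.9, -0.6, -0.5]
gripper_width: -0.0
```

Emit:
{"fn": "arm_command", "kwargs": {
  "steps": [
    [0,0,-0.005,0,0,0],
    [0,0,-0.009,0,0,0],
    [0,0,-0.012,0,0,0],
    [0,0,-0.015,0,0,0],
    [0,0,-0.018,0,0,0],
    [0,0,-0.018,0,0,0],
    [0,0,-0.018,0,0,0]
  ]
}}

```text
clock: 24.23
ee_pos: [0.6634, -0.0184, 0.1408]
ee_rot: [-0.002, 0.991, -0.132, 0.001]
force: [-2.9, 1.2, 7.5]
gripper_width: -0.0002
```

Emit:
{"fn": "arm_command", "kwargs": {
  "steps": [
    [0,0,-0.001,0,0,0],
    [0,0,-0.002,0,0,0],
    [0,0,-0.003,0,0,0],
    [0,0,-0.003,0,0,0],
    [0,0,-0.003,0,0,0]
  ]
}}

```text
clock: 24.65
ee_pos: [0.6634, -0.0184, 0.14]
ee_rot: [-0.002, 0.991, -0.132, 0.001]
force: [-2.8, 0.9, 9.1]
gripper_width: -0.0
```

Emit:
{"fn": "arm_command", "kwargs": {
  "steps": [
    [0,0,-0.002,0,0,0],
    [0,0,-0.004,0,0,0],
    [0,0,-0.006,0,0,0],
    [0,0,-0.006,0,0,0],
    [0,0,-0.006,0,0,0]
  ]
}}

```text
clock: 25.07
ee_pos: [0.6635, -0.0184, 0.1399]
ee_rot: [-0.002, 0.991, -0.132, 0.003]
force: [-7.5, 0.9, 23.9]
gripper_width: 0.0002
```

At the stop: z stays at 0.140 while the force rises to 24 N. Release upward and retreat.

Emit:
{"fn": "arm_command", "kwargs": {
  "steps": [
    [0,0,0.006,0,0,0],
    [0,0,0.012,0,0,0],
    [0,0,0.02,0,0,0],
    [0,0,0.04,0,0,0],
    [0,0,0.08,0,0,0],
    [-0.03,0.01,0.09,0,0,0],
    [-0.07,0.02,0.09,0,0,0],
    [-0.11,0.03,0.09,0,0,0],
    [-0.15,0.04,0.09,0,0,0],
    [-0.19,0.05,0.09,0,0,0],
    [-0.23,0.06,0.09,0,0,0],
    [-0.27,0.07,0.09,0,0,0],
    [-0.31,0.08,0.09,0,0,0],
    [-0.33,0.085,0.09,0,0,0],
    [-0.33,0.085,0.09,0,0,0],
    [-0.33,0.085,0.09,0,0,0]
  ]
}}

```text
clock: 26.4
ee_pos: [0.333, 0.0668, 0.2301]
ee_rot: [-0.002, 0.991, -0.131, 0.004]
force: [0.8, -0.1, -0.1]
gripper_width: -0.0003
```

```bash
python3 dish.py d7.png
python3 - <<'E'
from h import *
np.set_printoptions(precision=4,suppress=True)
_,d=snap('top');C=cloud('top',d);Z=C[...,2]
m=(np.hypot(C[...,0]-.665,C[...,1]+.019)<.012);print('head z',np.median(Z[m]))
for n,b,lo,hi in [('gel',(.6,.72,.03,.1),.03,.05),('polA',(.58,.66,-.14,-.07),.02,.08),('buf',(.47,.64,-.423,-.347),.025,.045)]:
    k=(C[...,0]>b[0])&(C[...,0]<b[1])&(C[...,1]>b[2])&(C[...,1]<b[3])&(Z>lo)&(Z<hi);print(n,C[k].mean(0))
E
```

```text
[0.333  0.0668 0.2301] [-0.0019  0.9914 -0.1311  0.004 ]
rect 166 ((567.4110717773438, 9.284370422363281), (45.47038650512695, 99.60541534423828), 74.66358947753906)
marks [(array([321.8, 196.2]), array([ 0.5892, -0.0022]), 0.68)] [array([ 0.5737, -0.0031])]
head z 0.1515077991985364
gel [0.676  0.0643 0.0395]
polA [ 0.6214 -0.1007  0.0434]
buf [ 0.5601 -0.3826  0.0315]
```

View pics/d7.png

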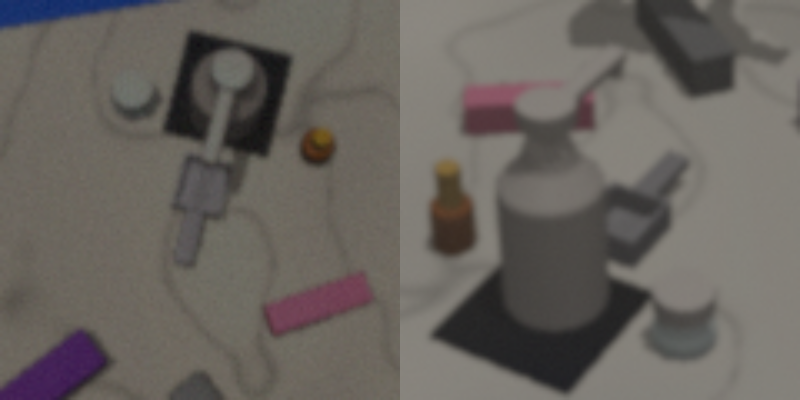

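The head is back up (0.1515 m), the dish hasn't moved (left half, bowl 203,185), and the jars and bottles in view are where they were. Handing in.

```bash
python3 -c "
from cell import arm
print(arm.sign_off())"
```

```text
the job is handed in; nothing more can be done
None
```

The job is done and handed in at about 27 s on the robot's clock.

- **Buffer:** I moved the small grey block (95×28 mm) from under the spout. It lies flat in the basket's empty -y compartment, top at z ≈ 0.032.
- **Dish:** I pulled it out of the riser by its bowl, regrasped it by the handle, set it under the spout and let go. The last check puts the bowl's centre about 2 mm from the measured spout tip. The handle points at 164.7°, against the spout's 164.8°.
- **Pump:** I pressed it only after the dish was in place. It reached its stop at z = 0.140, where the force rose to 24 N with no further travel. The head came back up to 0.1515 m.
- **Jars and bottles:** The gel jar and the polish bottle beside the pump measured within 1 mm of their starting positions. The cream jar and the bottle on the riser I checked only by eye, in pictures taken mid-job.

**Disagreements:**
- One approach ended about 9 mm past the handle grasp I wanted, so I regrasped before carrying the dish.
- In the last scene-camera view the network put the dish about 18 mm off. The top-camera depth fit and the top-camera network mark both put it under the spout, within about 3 mm.

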